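# Run up the screw jack with its bar

## Task

Raise the little jack's table to its upper stop: take the slimmer of the two bars from the rack, stand it in a hole of the jack's collar and push it round counter-clockwise (seen from above), then lift it out, move it to the next hole that has come into the guard's cut-out and push on, until the collar is against its stop. Leave the bar standing in the collar and let go of it.

Things in the scene. Friction and masses are not known exactly. Their poses are not given: they have to be found in the camera images.
- bar_grip (a point): Slim steel bar, 130 mm long, upright in a grey block (rack, 40 mm high, hole 34 mm deep). Point: on its axis, mid-grip, 100 mm above its foot, 30 mm below its top; z to the top. Grip (upper 55 mm) 16 mm in diameter, shank 12 mm, foot tapered to 6 mm. 0.12 kg. A thicker bar (26 mm across, top 106 mm above the bench), too thick for the jack, stands 90 mm away in the rack, on either side.
- collar_centre (a point): Fixed: centre of the jack's collar at its top face, 64 mm above the bench; z up, -x the jack's front. Six upright blind holes, 18 mm wide, 30 mm deep, on a 45 mm radius, 60 deg apart. A fixed dark guard plate (top 14 mm above the collar) leaves only a front cut-out: a bar fits there within 54 deg either side of -x. Mid spindle to 45 mm, dishes behind to 70 mm above the collar.
- first_hole (a point): Centre of the mouth (at the collar's top face) of the hole that at the start stands in the cut-out, 22 to 42 deg from the front towards the jack's +y (robot's left). It turns with the collar. The hole for the second stroke is 60 deg clockwise of it (from above). Two strokes of about 60 deg each reach the stop.
- collar (a joint): Turn of the collar in rad, counter-clockwise from above positive (in the cut-out: towards the robot's right). Starts between 0 and 0.35; the stop, table fully up, is at 2.374. It takes about 2 N at a hole to turn and stays where it is left. The bar has 3 mm of play all round in a hole, so the collar lags a push by about 4 deg.

How it is judged:
By the outcome, as a careful person would: the job done as asked, in the order asked, and still so for the second after the job is handed in, with the robot touching nothing.
It also fails if it takes over 51 s, if anything falls off the work surface, if the arm or the gripper's body presses on something with over 40 N, if the wrist force passes 120 N, or if a joint passes its speed limit or range.

## Robot

A 6-joint arm with a two-finger parallel gripper is mounted at the origin on a cart in front of the work surface, level with it; the furniture and walls round the work are solid. World frame = base frame: x ahead of the robot, y to its left, z up, the work surface at z = 0. Lengths are in m, angles in degrees, forces in N, time in s.
With the tool pointing down it reaches from about 0.35 to 0.725 m from the base axis. Payload 4.3 kg.
Tool frame: the origin (TCP) lies on the centre line of the jaws, within the pads' length; the fingertips stand 25 mm ahead of it and the grasp point (between the pads) lies 6 mm ahead of it; z points along the fingers, y is the direction in which the jaws open and shut (so a half turn about z gives the same grasp; the last joint's range is limited). The gripper opens to 85 mm and grips with 20 to 120 N. Pads are 22 mm wide; open, the fingers measure 114 mm over their backs; the gripper's body (76 mm by 85 mm) begins 54 mm behind the grasp point. The pads swing forward as they close: fully open they stand 13 mm farther back than shut.
Start: joints at [63.696, 21.618, 4.641, 73.018, 0, 83.68], TCP at [0.197, 0.54, 0.256] pointing down, gripper open.
Joint ranges: [-156.06, 156.06], [-48.1, 94.91], [-58.44, 69.94], [-101.28, 121.22], [-78.64, 73.56], [-180, 180]. Speed limits (degrees/s): [147.25, 147.25, 180, 180, 180, 180].

## Interface

Orientations are given as a 3x3 rotation matrix whose columns are the frame's x, y, z axes.
In Python, from workcell import arm, read_camera, camera_params, spotter gives the robot as it stands.
- The arm moves only by the tool move_arm, never from a script. Its argument "steps" is a list of rows, each a list of 7 numbers: the shift along the world's x, y, z in m, then the turn, a rotation vector about the world's x, y, z in rad, then the opening in per cent of the stroke, from 0 (shut) to 100 (fully open). A call has exactly 8 rows; each row is the pose to reach, as a shift and turn from the pose measured when the call began; what a row does not reach only later rows make up. A row lasts 1/12 s, in which the tool goes at most 41.7 mm and 7.16 degrees, less where a joint would pass 70% of its speed; a pose out of reach is approached as far as the arm can. A call with a gripper value outside its range is refused whole. The fingers move at their own pace and stop on an object; the grip force is fixed at half the most. Time passes only in rows, so rows that repeat a pose let the fingers close, or fill a call up. It gives the time, the measured TCP pose, the force and the opening at its end, in the units of the state.
- arm.sense(): the state, without advancing time (a new reading comes with each control period).
- read_camera(name): name is "scene" or "top" or "wrist"; returns (picture, depth): 400x640x3 uint8, blue, green, red; 400x640 float32, m along the optical axis (not along the pixel's ray), 0 where there is no reading.
- camera_params(name): a dict with "intrinsics" (3x3 intrinsics, pixels), "k1" (the pictures are not rectified: a ray, as slopes to the right and down, at radius r is drawn at 1 + k1 r^2 times it, then the intrinsics apply), "extrinsics" (4x4, takes a point from world to camera coordinates). Camera axes: x right, y down, z forward; pixel columns grow to the right and rows downward; lengths in m; the calibration is good to about 2 mm. A picture is of the moment at which its call begins: read the wrist's pose just before it. camera_params takes no time and is no camera call; for the wrist camera it gives the pose at the moment of the call.
- arm.finish_job(): hands the job in, once; it reports no verdict.
Trained networks look in the newest picture that a camera, given by its name, has taken for a name from the list of things; names that differ only in an ending like _2 or _b are one class to them, and where a whole thing is asked for, a point or a joint stands for the part that bears it (a point fixed in the world has none). Each returns a list of dicts, best first, with "conf" (0 to 1); they miss things now and then, are a little off and sometimes report something else, mostly with a low value. They report only what shows in the picture. A call takes as long as a camera call.
- spotter.boxes_of(camera, name): "extent" ([centre column, centre row, width, height] in pixels, round what is visible of it).
The state is a dict: "time_s": time; "qpos": joint angles; "joint_vel": joint speeds; "effort": joint torques, N m; "tcp_pos": TCP position; "tool_rot": TCP orientation; "wrist_force": force on the tool from outside, world axes, zero at the start; "wrist_torque": the same for the moment, N m; "width": finger opening in m.
Only numpy, scipy, OpenCV 4.12 (cv2) and the standard library are available. Lean on these libraries where they do the work, as an engineer would, in place of code of your own. Each camera call takes 0.05 s, during which the arm holds its last target. There are 200 camera calls.

## Working session

There is one attempt and no reset: what is moved stays moved. The work goes in short steps, Python scripts to look and compute and a tool call to move; the robot and the scene stay as the last step left them, time stands still between calls to the robot, and variables do not carry over. Pictures are saved under pics/ and viewed, about 8 in all and at most 12, crops included, and the job is handed in when it is done.

Besides the shell and the picture viewer there is one more tool, called after "Emit:" in YAML: its name, and indented under it one key for each argument. move_arm: Moves the arm, as the interface text tells. Its arguments: {"type":"object","properties":{"steps":{"type":"array"}},"required":["steps"]}

```bash
mkdir -p pics; ls
python3 - <<'E'
from workcell import arm, read_camera, camera_params, spotter
import cv2, numpy as np
s=arm.sense(); print(s['time_s'],s['tcp_pos'],s['tool_rot'],s['width'])
ims=[]
for n in ("scene","top"):
    p,d=read_camera(n); np.savez(f'pics/{n}.npz',p=p,d=d,**camera_params(n)); ims.append(p)
    c=camera_params(n); print(n,np.round(c['intrinsics'],1).tolist(),c['k1'],np.round(c['extrinsics'],3).tolist())
    for k in ("bar_grip","first_hole","collar"): print(k,spotter.boxes_of(n,k))
cv2.imwrite('pics/a.png',cv2.resize(ims[0],(800,500))); cv2.imwrite('pics/b.png',cv2.resize(ims[1],(800,500)))
E
```

```text
pics
0.0 [0.19622948 0.53983166 0.25532506] [[-9.39783378e-01  3.41769409e-01 -9.34264959e-04]
 [ 3.41770606e-01  9.39781515e-01 -1.88618664e-03]
 [ 2.33364044e-04 -2.09191116e-03 -9.99997785e-01]] 0.08533551007966726
scene [[468.5, 0.0, 324.0], [0.0, 468.5, 198.7], [0.0, 0.0, 1.0]] -0.10338614088077362 [[0.691, -0.723, -0.008, -0.42], [-0.497, -0.467, -0.731, 0.249], [0.524, 0.509, -0.682, 0.729], [0.0, 0.0, 0.0, 1.0]]
bar_grip [{'extent': [413.7, 260.2, 14.6, 46.0], 'conf': 0.55}]
first_hole [{'extent': [306.0, 180.3, 56.2, 44.0], 'conf': 0.81}]
collar [{'extent': [307.1, 180.6, 56.8, 41.5], 'conf': 0.83}]
top [[480.9, 0.0, 317.1], [0.0, 480.9, 198.2], [0.0, 0.0, 1.0]] -0.08373682298304834 [[-0.022, -1.0, -0.01, -0.115], [-0.983, 0.023, -0.181, 0.519], [0.181, 0.006, -0.983, 0.924], [0.0, 0.0, 0.0, 1.0]]
bar_grip [{'extent': [422.9, 210.2, 15.5, 15.3], 'conf': 0.46}]
first_hole [{'extent': [260.3, 200.1, 54.2, 32.7], 'conf': 0.56}]
collar [{'extent': [261.7, 199.4, 54.0, 38.7], 'conf': 0.96}]
```

View pics/a.png

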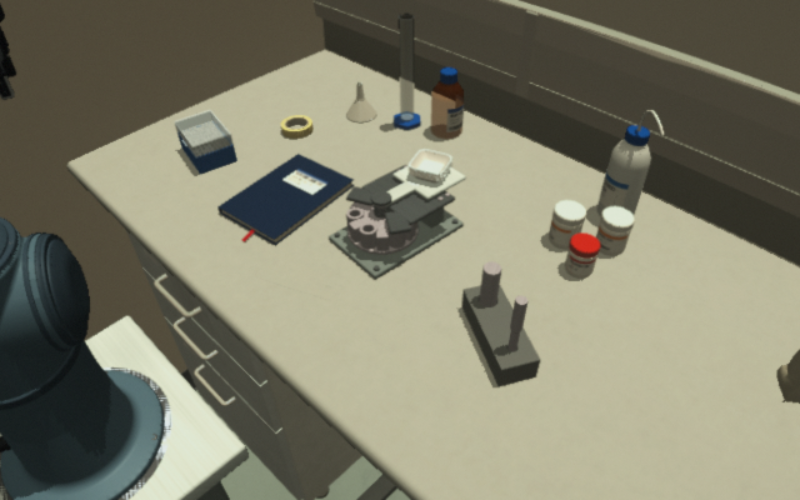

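View pics/b.png

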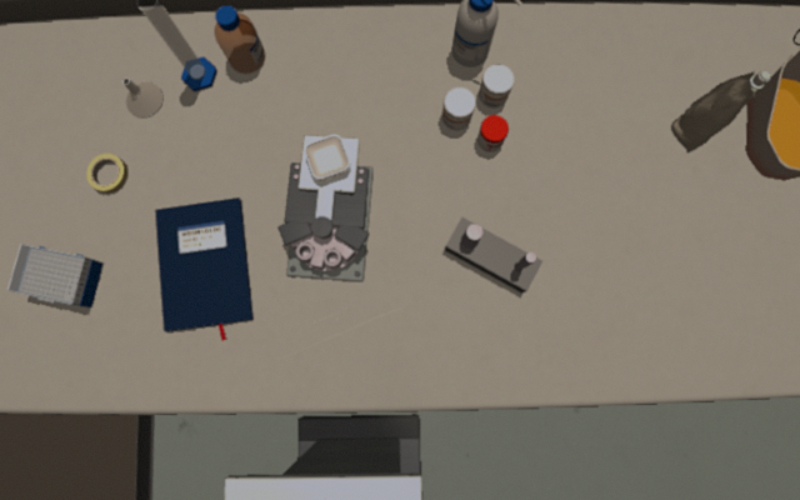

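The slim bar is at about (520,298) in the scene view and (530,258) in the top view. The jack's collar shows two holes, at about (304,252) and (332,257) in the top view. I'll enlarge these.

```bash
cat > h.py <<'E'
import numpy as np, cv2
def D(c): return np.array([c['k1'],0,0,0,0.])
def slopes(c,uv): return cv2.undistortPoints(np.array(uv,float).reshape(-1,1,2),c['intrinsics'],D(c)).reshape(-1,2)
def onplane(c,uv,z):
    E=np.array(c['extrinsics']);R,t=E[:3,:3],E[:3,3];o=-R.T@t
    d=np.c_[slopes(c,uv),np.ones(len(uv))]@R
    return o+d*((z-o[2])/d[:,2])[:,None]
def proj(c,P):
    E=np.array(c['extrinsics'])
    return cv2.projectPoints(np.array(P,float).reshape(-1,1,3),cv2.Rodrigues(E[:3,:3])[0],E[:3,3],c['intrinsics'],D(c))[0].reshape(-1,2)
def tri(cs,uvs):
    A=[];b=[]
    for c,uv in zip(cs,uvs):
        E=np.array(c['extrinsics']);s=slopes(c,[uv])[0]
        for k in (0,1): A.append(E[k,:3]-s[k]*E[2,:3]);b.append(s[k]*E[2,3]-E[k,3])
    return np.linalg.lstsq(np.array(A),np.array(b),rcond=None)[0]
def load(f):
    z=np.load(f);return dict(z)
E
python3 - <<'E'
from h import *
t=load('pics/top.npz');s=load('pics/scene.npz')
def crop(z,x,y,w,h,k): return cv2.resize(z['p'][y:y+h,x:x+w],None,fx=k,fy=k,interpolation=cv2.INTER_CUBIC)
a=np.hstack([crop(t,215,150,80,80,5),crop(s,260,140,80,80,5)])
b=np.hstack([crop(t,350,170,100,50,4),crop(s,360,210,100,50,4)])
cv2.imwrite('pics/c.png',np.vstack([a,b]))
for uv,z in (((424,206),.136),((260,182),.109),((243.5,201.5),.064),((266,205.5),.064)): print(onplane(t,[uv],z))
E
```

```text
[[ 0.48029681 -0.32258364  0.136     ]]
[[ 0.53824835 -0.0195709   0.109     ]]
[[0.50943213 0.01903909 0.064     ]]
[[ 0.50034276 -0.02576045  0.064     ]]
```

View pics/c.png

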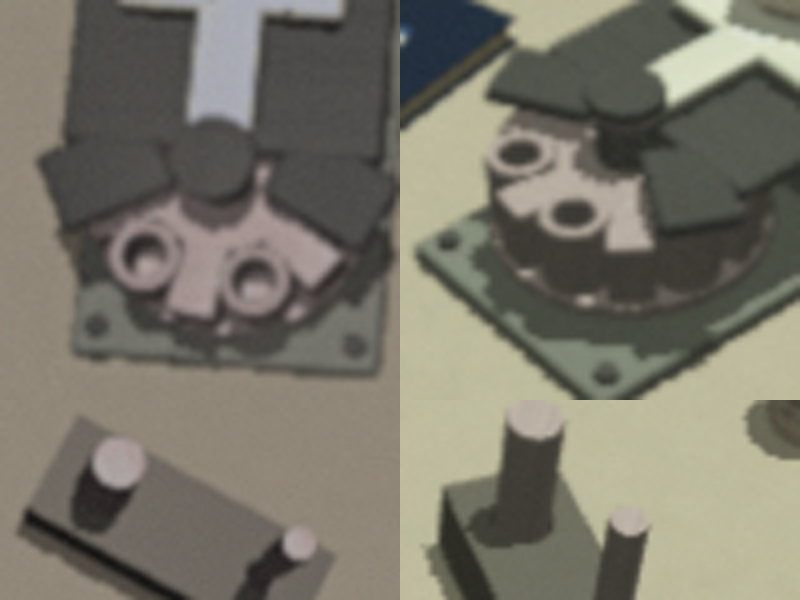

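Run:
```python
from h import *
t=load('pics/top.npz');s=load('pics/scene.npz')
f=lambda x,y,k,x0,y0:(x0+(x+.5)/k-.5,y0+(y+.5)/k-.5)
P={}
for n,a,b,z in (('bar',f(299,543-400,4,350,170),f(228,121,4,360,210),.136),('thick',f(119,462-400,4,350,170),f(535-400,18,4,360,210),.106),
 ('h1',f(146,256,5,215,150),f(119,152,5,260,140),.064),('h2',f(253,281,5,215,150),f(172,214,5,260,140),.064),('spin',f(213,160,5,215,150),f(224,92,5,260,140),.109)):
    P[n]=tri((t,s),(a,b));print(n,P[n].round(4),onplane(t,[a],z).round(4),onplane(s,[b],z).round(4))
for src in (t,s):
  pass
h1,h2=[np.mean([onplane(t,[a],.064)[0],onplane(s,[b],.064)[0]],0)[:2] for a,b in ((f(146,256,5,215,150),f(119,152,5,260,140)),(f(253,281,5,215,150),f(172,214,5,260,140)))]
# centre: equilateral triangle, side ~45, centre behind
d=h2-h1;m=(h1+h2)/2;n=np.array([-d[1],d[0]])/np.linalg.norm(d)
if n[0]<0:n=-n
c=m+n*.045*np.cos(np.pi/6);print(h1,h2,np.linalg.norm(d),'centre',c,[np.degrees(np.arctan2(h[1]-c[1],-(h[0]-c[0]))) for h in (h1,h2)])
# jack yaw: base plate front corner holes in top, z~.006
q=onplane(t,[f(97,325,5,215,150),f(355,346,5,215,150)],.006);print(q,np.degrees(np.arctan2(*(q[0]-q[1])[:2])))
# wrist cam
from workcell import camera_params
E=np.array(camera_params('wrist')['extrinsics']);print(np.linalg.inv(E).round(3))
```

```text
bar [ 0.4814 -0.3236  0.1321] [[ 0.4814 -0.3233  0.136 ]] [[ 0.4775 -0.3248  0.136 ]]
thick [ 0.5273 -0.2462  0.1027] [[ 0.5274 -0.2464  0.106 ]] [[ 0.5236 -0.2474  0.106 ]]
h1 [0.5101 0.0196 0.0621] [[0.5108 0.0184 0.064 ]] [[0.5074 0.0185 0.064 ]]
h2 [ 0.4994 -0.023   0.0603] [[ 0.4998 -0.0242  0.064 ]] [[ 0.4956 -0.0255  0.064 ]]
spin [ 0.542  -0.0111  0.0915] [[ 0.5392 -0.0142  0.109 ]] [[ 0.5257 -0.0268  0.109 ]]
[0.50912837 0.01849465] [ 0.49767241 -0.02485404] 0.044836905592243854 centre [ 0.54107801 -0.01313694] [np.float64(44.713392242712075), np.float64(-15.106607491194415)]
[[ 0.49244142  0.04836277  0.006     ]
 [ 0.48112706 -0.06008816  0.006     ]] 5.955949817742709
[[ 0.342  0.903  0.262  0.13 ]
 [ 0.94  -0.328 -0.097  0.564]
 [-0.002  0.279 -0.96   0.374]
 [ 0.     0.     0.     1.   ]]
```

Emit:
move_arm:
  steps:
    - [0.022,-0.04,0,0,0,0.044,100]
    - [0.044,-0.08,0,0,0,0.087,100]
    - [0.066,-0.12,0,0,0,0.131,100]
    - [0.088,-0.16,0,0,0,0.175,100]
    - [0.11,-0.2,0,0,0,0.218,100]
    - [0.132,-0.24,0,0,0,0.262,100]
    - [0.154,-0.28,0,0,0,0.305,100]
    - [0.176,-0.32,0,0,0,0.349,100]

```text
time_s: 1.07
tcp_pos: [0.3576, 0.2465, 0.2565]
tool_rot: [[-1.0, -0.003, 0.001], [-0.003, 1.0, 0.0], [-0.001, 0.0, -1.0]]
wrist_force: [1.5, 0.9, 0.2]
width: 0.0852
```

Emit:
move_arm:
  steps:
    - [0.01,-0.04,0,0,0,0,100]
    - [0.02,-0.08,0,0,0,0,100]
    - [0.03,-0.12,0,0,0,0,100]
    - [0.04,-0.16,0,0,0,0,100]
    - [0.05,-0.2,0,0,0,0,100]
    - [0.06,-0.24,0,0,0,0,100]
    - [0.07,-0.28,0,0,0,0,100]
    - [0.08,-0.32,0,0,0,0,100]

```text
time_s: 1.73
tcp_pos: [0.4377, -0.0756, 0.2568]
tool_rot: [[-1.0, -0.002, 0.002], [-0.002, 1.0, 0.0], [-0.002, 0.0, -1.0]]
wrist_force: [0.9, 1.1, -0.2]
width: 0.0853
```

Run:
```python
from workcell import *
from workcell import read_camera, camera_params
import numpy as np,cv2
from h import *
c=camera_params('wrist');p,d=read_camera('wrist');np.savez('pics/w1.npz',p=p,d=d,**c)
cv2.imwrite('pics/w1.png',p)
print(proj(c,[[.509,.0185,.064],[.4977,-.0249,.064],[.541,-.0131,.109]]))
```

```text
[[409.25662086 246.08152161]
 [369.77842857 236.29931002]
 [386.60188371 295.48756015]]
```

View pics/w1.png

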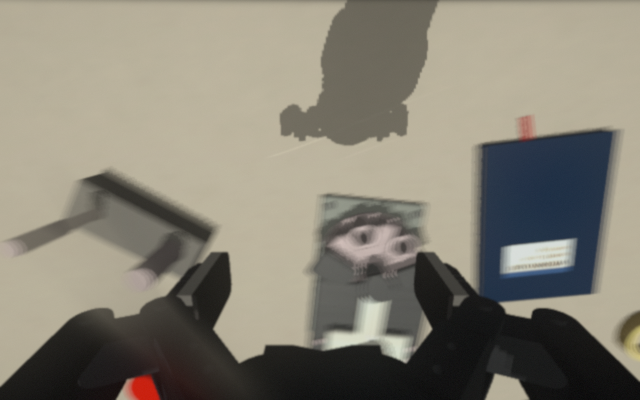

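Emit:
move_arm:
  steps:
    - [0.005,-0.04,0,0,0,0,100]
    - [0.01,-0.08,0,0,0,0,100]
    - [0.015,-0.12,0,0,0,0,100]
    - [0.02,-0.16,0,0,0,0,100]
    - [0.025,-0.2,-0.01,0,0,0,100]
    - [0.03,-0.235,-0.02,0,0,0,100]
    - [0.042,-0.248,-0.03,0,0,0,100]
    - [0.042,-0.248,-0.03,0,0,0,100]

```text
time_s: 2.45
tcp_pos: [0.4824, -0.3335, 0.224]
tool_rot: [[-1.0, 0.008, 0.002], [0.008, 1.0, -0.006], [-0.002, -0.006, -1.0]]
wrist_force: [-0.1, -0.9, -0.7]
width: 0.0854
```

The wrist image is motion-blurred, but the holes at about (403,245) and (365,237) agree with prediction. Next I'll look at the bar now that the arm is still.

Run:
```python
from workcell import arm,read_camera, camera_params
import numpy as np,cv2
from h import *
s=arm.sense();c=camera_params('wrist');p,d=read_camera('wrist');np.savez('pics/w2.npz',p=p,d=d,**c)
print(s['tcp_pos'],s['joint_vel'].round(2) if hasattr(s['joint_vel'],'round') else s['joint_vel'])
q=proj(c,[[.4805,-.3238,.136],[.4805,-.3238,.04],[.526,-.2465,.106]]);print(q)
for u in q: cv2.circle(p,tuple(int(round(v)) for v in u),3,(0,0,255),-1)
cv2.imwrite('pics/w2.png',p)
```

```text
[ 0.48244706 -0.33352341  0.22395803] [ 2.36 -3.59 -2.8   3.61  0.68  0.35]
[[337.67091603 212.21314784]
 [333.74927213 181.64949593]
 [429.25161883 252.40329287]]
```

View pics/w2.png

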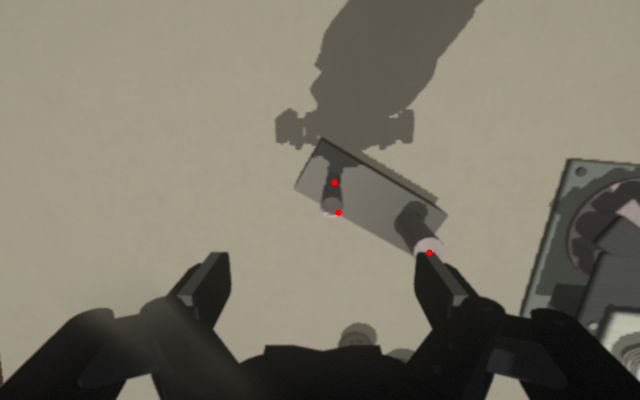

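Run:
```python
from workcell import arm
from h import *
c=load('pics/w2.npz');s=arm.sense();print(s['tcp_pos'])
print(onplane(c,[(331,208)],.134),onplane(c,[(428,245)],.104),c['intrinsics'][0,0])
```

```text
[ 0.48187419 -0.33144986  0.22502239]
[[ 0.47802533 -0.32841481  0.134     ]] [[ 0.52024048 -0.24739002  0.104     ]] 310.5163576019589
```

Emit:
move_arm:
  steps:
    - [-0.003,0.005,-0.01,0,0,0,100]
    - [-0.003,0.005,-0.03,0,0,0,100]
    - [-0.003,0.005,-0.05,0,0,0,100]
    - [-0.003,0.005,-0.06,0,0,0,100]
    - [-0.003,0.005,-0.06,0,0,0,100]
    - [-0.003,0.005,-0.06,0,0,0,100]
    - [-0.003,0.005,-0.06,0,0,0,100]
    - [-0.003,0.005,-0.06,0,0,0,100]

```text
time_s: 3.17
tcp_pos: [0.4797, -0.3268, 0.1667]
tool_rot: [[-1.0, 0.006, 0.004], [0.006, 1.0, -0.007], [-0.004, -0.006, -1.0]]
wrist_force: [-0.3, 0.1, 1.2]
width: 0.085
```

Run:
```python
from workcell import arm,read_camera, camera_params
import numpy as np,cv2
from h import *
s=arm.sense();c=camera_params('wrist');p,d=read_camera('wrist');np.savez('pics/w3.npz',p=p,d=d,**c)
print(s['tcp_pos'],np.round(s['joint_vel'],2))
# red-ish bright top: look at crop
q=proj(c,[[.479,-.326,.136],s['tcp_pos']]);print(q)
cr=p[130:330,220:420]
cv2.imwrite('pics/w3.png',cv2.resize(cr,None,fx=3,fy=3))
```

```text
[ 0.47966089 -0.32682426  0.16665839] [-0.24  0.09  0.04 -0.22 -0.09 -0.09]
[[325.0989315  249.32440789]
 [323.25393735 281.77313125]]
```

View pics/w3.png

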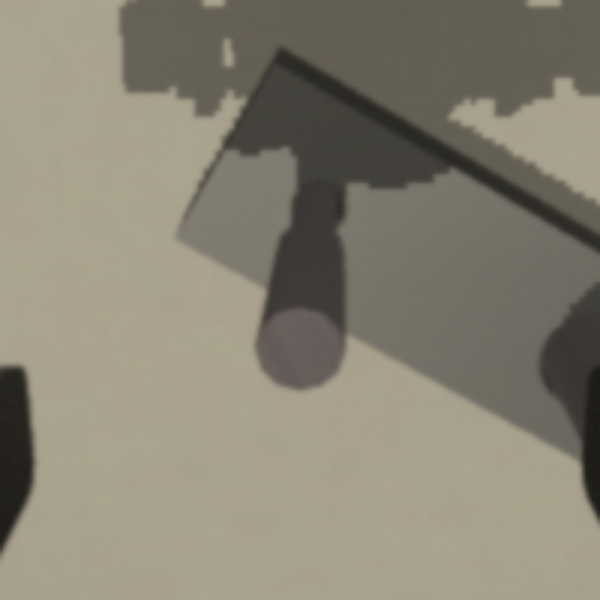

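The bar top is at pixel (320,246) against a prediction of (325,249), so the bar stands at about (0.478,-0.328). I'll descend and grip.

Emit:
move_arm:
  steps:
    - [-0.002,-0.0015,-0.015,0,0,0,100]
    - [-0.002,-0.0015,-0.035,0,0,0,100]
    - [-0.002,-0.0015,-0.053,0,0,0,100]
    - [-0.002,-0.0015,-0.053,0,0,0,100]
    - [-0.002,-0.0015,-0.053,0,0,0,0]
    - [-0.002,-0.0015,-0.053,0,0,0,0]
    - [-0.002,-0.0015,-0.053,0,0,0,0]
    - [-0.002,-0.0015,-0.053,0,0,0,0]

```text
time_s: 3.88
tcp_pos: [0.4785, -0.3292, 0.115]
tool_rot: [[-1.0, 0.006, 0.006], [0.006, 1.0, -0.008], [-0.006, -0.008, -1.0]]
wrist_force: [-0.2, -0.1, 0.6]
width: 0.039
```

Emit:
move_arm:
  steps:
    - [0,0,0,0,0,0,0]
    - [0,0,0,0,0,0,0]
    - [0,0,0,0,0,0,0]
    - [0,0,0.01,0,0,0,0]
    - [0,0,0.03,0,0,0,0]
    - [0,0,0.055,0,0,0,0]
    - [0,0,0.085,0,0,0,0]
    - [0,0,0.11,0,0,0,0]

```text
time_s: 4.55
tcp_pos: [0.4783, -0.3295, 0.2273]
tool_rot: [[-1.0, 0.006, 0.006], [0.006, 1.0, -0.01], [-0.006, -0.01, -1.0]]
wrist_force: [0.2, -0.7, -1.7]
width: 0.0147
```

Emit:
move_arm:
  steps:
    - [-0.002,0.03,0.01,0,0,0,0]
    - [-0.006,0.07,0.01,0,0,0,0]
    - [-0.01,0.11,0.01,0,0,0,0]
    - [-0.014,0.15,0.01,0,0,0,0]
    - [-0.018,0.19,0.01,0,0,0,0]
    - [-0.022,0.225,0.01,0,0,0,0]
    - [-0.024,0.245,0.01,0,0,0,0]
    - [-0.024,0.25,0.01,0,0,0,0]

```text
time_s: 5.22
tcp_pos: [0.4532, -0.0767, 0.2379]
tool_rot: [[-1.0, 0.003, 0.005], [0.003, 1.0, -0.009], [-0.005, -0.009, -1.0]]
wrist_force: [0.0, -0.1, -1.6]
width: 0.0147
```

Emit:
move_arm:
  steps:
    - [0,0.004,0,0,0,0,0]
    - [0,0.004,0,0,0,0,0]
    - [0,0.004,0,0,0,0,0]
    - [0,0.004,0,0,0,0,0]
    - [0,0.004,0,0,0,0,0]
    - [0,0.004,0,0,0,0,0]
    - [0,0.004,0,0,0,0,0]
    - [0,0.004,0,0,0,0,0]

```text
time_s: 5.88
tcp_pos: [0.4532, -0.0731, 0.2378]
tool_rot: [[-1.0, 0.003, 0.005], [0.003, 1.0, -0.009], [-0.005, -0.009, -1.0]]
wrist_force: [1.2, -0.3, -0.5]
width: 0.0148
```

Run:
```python
from workcell import arm,read_camera, camera_params
import numpy as np,cv2
from h import *
s=arm.sense();c=camera_params('wrist');p,d=read_camera('wrist');np.savez('pics/w4.npz',p=p,d=d,**c)
print(s['tcp_pos'],np.round(s['joint_vel'],2))
q=proj(c,[[.509,.0185,.064],[.4977,-.0249,.064],[.541,-.0131,.109]]);print(q)
x,y=q.mean(0).astype(int)-100;x=max(0,min(440,x));y=max(0,min(200,y));print(x,y)
cv2.imwrite('pics/w4.png',cv2.resize(p[y:y+200,x:x+200],None,fx=3,fy=3))
```

```text
[ 0.4532144  -0.07305129  0.23783224] [ 0.19 -0.1  -0.18  0.08  0.06 -0.07]
[[415.17744999 239.09796945]
 [372.63862362 228.60373385]
 [390.9484315  291.86073726]]
292 153
```

View pics/w4.png

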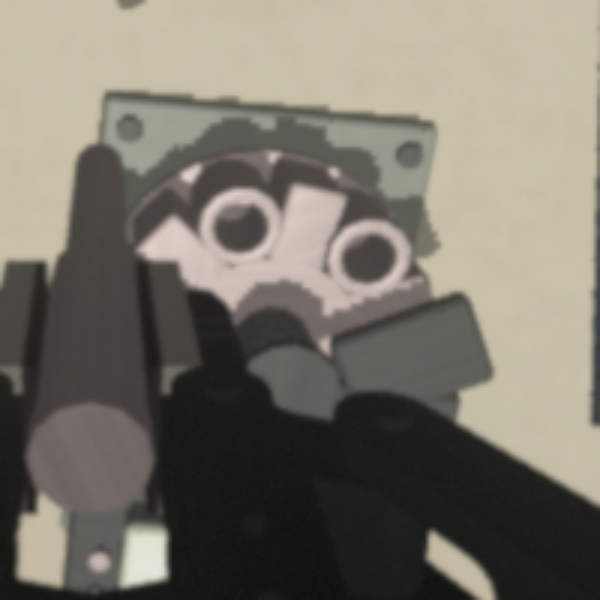

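Run:
```python
from h import *
c=load('pics/w4.npz')
H=onplane(c,[(414.7,238.3),(372.0,228.0)],.064);print(H)
h1,h2=H[:,:2];d=h2-h1;m=(h1+h2)/2;n=np.array([-d[1],d[0]])/np.linalg.norm(d);n*=np.sign(n[0])
C=m+n*.039;print(np.linalg.norm(d),C,[np.degrees(np.arctan2(h[1]-C[1],-(h[0]-C[0]))) for h in (h1,h2)])
R=np.array([[-1,.003,.005],[.003,1,-.009],[-.005,-.009,-1]]);t=np.array([.4532,-.0731,.2378])
f=lambda x,y:(292+(x+.5)/3-.5,153+(y+.5)/3-.5)
print('foot,top pred',[proj(c,[t+R[:,2]*z])[0] for z in (.109,.075,-.021)],'seen',f(98,150),f(93,262),f(91,458))
q=onplane(c,[f(130,128),f(409,154)],.006);print(np.degrees(np.arctan2(*(q[1]-q[0])[:2])))
# hole targets on the collar
```

```text
[[ 0.5081285   0.01794954  0.064     ]
 [ 0.49705236 -0.0255666   0.064     ]]
0.044903622569818544 [ 0.54038536 -0.01342845] [np.float64(44.20872473981981), np.float64(-15.648265202195294)]
foot,top pred [array([322.98217998, 206.24764018]), array([323.01189292, 221.50396114]), array([323.18969796, 312.39706044])] seen (324.3333333333333, 202.66666666666666) (322.6666666666667, 240.0) (322.0, 305.33333333333337)
5.5323901856056406
```

Emit:
move_arm:
  steps:
    - [0.01,0.025,0,0,0,-0.09,0]
    - [0.03,0.055,0,0,0,-0.18,0]
    - [0.05,0.08,0,0,0,-0.27,0]
    - [0.056,0.09,0,0,0,-0.36,0]
    - [0.056,0.09,-0.02,0,0,-0.45,0]
    - [0.056,0.09,-0.04,0,0,-0.52,0]
    - [0.056,0.09,-0.045,0,0,-0.52,0]
    - [0.056,0.09,-0.045,0,0,-0.52,0]

```text
time_s: 6.6
tcp_pos: [0.5076, 0.0172, 0.1911]
tool_rot: [[-0.867, 0.498, -0.004], [0.498, 0.867, -0.01], [-0.001, -0.011, -1.0]]
wrist_force: [0.1, 0.1, -1.6]
width: 0.015
```

Run:
```python
from workcell import arm,read_camera, camera_params
import numpy as np,cv2
from h import *
s=arm.sense();print(s['tcp_pos'],np.round(s['qpos'],1),np.round(s['tool_rot'],3).tolist())
c=camera_params('wrist');p,d=read_camera('wrist');np.savez('pics/w5.npz',p=p,d=d,**c)
t=np.array(s['tcp_pos']);q=proj(c,[[.5081,.0179,.064],t+np.array(s['tool_rot'])[:,2]*.109]);print(q)
p2,_=read_camera('scene')
cv2.imwrite('pics/w5.png',np.hstack([cv2.resize(p[110:260,245:395],None,fx=2.66,fy=2.66),cv2.resize(p2[100:220,250:370],(399,399))]))
```

```text
[0.50759893 0.01722917 0.19114249] [ -4.9  15.8 -13.4  61.   -0.6  25. ] [[-0.867, 0.498, -0.004], [0.498, 0.867, -0.01], [-0.001, -0.011, -1.0]]
[[325.41015026 199.36763268]
 [322.65111134 205.97296263]]
```

View pics/w5.png

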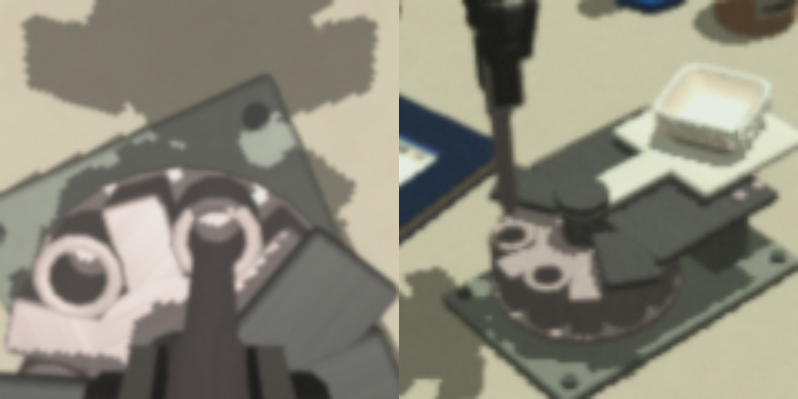

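Run:
```python
from h import *
s=load('pics/scene.npz');w=load('pics/w5.npz')
f=lambda x,y:(250+((x-399)+.5)/3.325-.5,100+(y+.5)/3.325-.5)
print('scene hole seen',f(515,236),'foot seen',f(508,212),'bar upper seen',f(502,120))
print('pred',proj(s,[[.5081,.0179,.064],[.5072,.0161,.082],[.5075,.0170,.130]]))
print('wrist: foot above hole would be',proj(w,[[.5081,.0179,.082]]))
```

```text
scene hole seen (284.5375939849624, 170.6278195488722) foot seen (282.4323308270677, 163.40977443609023) bar upper seen (280.6278195488722, 135.7406015037594)
pred [[283.85256893 169.98305465]
 [283.54468787 163.71368805]
 [281.73785628 144.30967077]]
wrist: foot above hole would be [[325.34521324 205.87357134]]
```

Emit:
move_arm:
  steps:
    - [0.002,0.0005,0,0,0,0,0]
    - [0.002,0.0005,-0.01,0,0,0,0]
    - [0.002,0.0005,-0.016,0,0,0,0]
    - [0.002,0.0005,-0.022,0,0,0,0]
    - [0.002,0.0005,-0.028,0,0,0,0]
    - [0.002,0.0005,-0.034,0,0,0,0]
    - [0.002,0.0005,-0.04,0,0,0,0]
    - [0.002,0.0005,-0.043,0,0,0,0]

```text
time_s: 7.37
tcp_pos: [0.5106, 0.0174, 0.1492]
tool_rot: [[-0.867, 0.499, -0.002], [0.499, 0.867, -0.011], [-0.004, -0.01, -1.0]]
wrist_force: [-0.3, 0.3, -1.2]
width: 0.0147
```

```bash
cat > arc.py <<'E'
import sys;from workcell import arm;import numpy as np
s=arm.sense();t=s['tcp_pos'];R=np.array(s['tool_rot']);C=np.array([.5404,-.0134])
r=t[:2]-C;a=np.degrees(np.arctan2(r[1],-r[0]))
print('t',s['time_s'],'tcp',np.round(t,4),'F',np.round(s['wrist_force'],1),'M',np.round(s['wrist_torque'],2),'r',np.linalg.norm(r).round(4),'ang',a.round(1),'yaw',np.degrees(np.arctan2(-R[0,1],R[1,1])).round(1),'w',s['width'])
if len(sys.argv)>1:
    a1=float(sys.argv[1]);y1=float(sys.argv[2]);y0=np.degrees(np.arctan2(-R[0,1],R[1,1]));n=int(sys.argv[3])
    for i in range(1,n+1):
        b=np.radians(a+(a1-a)*i/n);p=C+.045*np.array([-np.cos(b),np.sin(b)])-t[:2]
        print(np.round(p,4).tolist(),np.radians((y1-y0)*i/n).round(3))
E
python3 arc.py 4 0 8
```

```text
t 7.3667 tcp [0.5106 0.0174 0.1492] F [-0.3  0.3 -1.2] M [ 0.    0.03 -0.01] r 0.0429 ang 46.0 yaw -29.9 w 0.014706868153184196
[-0.0043, -0.0015] 0.065
[-0.0068, -0.0047] 0.131
[-0.0091, -0.0082] 0.196
[-0.011, -0.0118] 0.261
[-0.0126, -0.0156] 0.326
[-0.0138, -0.0196] 0.392
[-0.0146, -0.0236] 0.457
[-0.0151, -0.0277] 0.522
```

Emit:
move_arm:
  steps:
    - [-0.003,-0.0015,-0.002,0,0,0.065,0]
    - [-0.0068,-0.0047,-0.003,0,0,0.131,0]
    - [-0.0091,-0.0082,-0.003,0,0,0.196,0]
    - [-0.011,-0.0118,-0.003,0,0,0.261,0]
    - [-0.0126,-0.0156,-0.003,0,0,0.326,0]
    - [-0.0138,-0.0196,-0.003,0,0,0.392,0]
    - [-0.0146,-0.0236,-0.003,0,0,0.457,0]
    - [-0.0151,-0.0277,-0.003,0,0,0.522,0]

```text
time_s: 8.03
tcp_pos: [0.4966, -0.0092, 0.1463]
tool_rot: [[-1.0, -0.004, 0.007], [-0.004, 1.0, -0.007], [-0.006, -0.007, -1.0]]
wrist_force: [3.2, 3.3, -2.3]
width: 0.0145
```

```bash
python3 arc.py -27 24 7
```

```text
t 8.0333 tcp [ 0.4966 -0.0092  0.1463] F [ 3.2  3.3 -2.3] M [ 0.98 -0.62 -0.03] r 0.044 ang 5.5 yaw 0.2 w 0.014524281863350676
[-0.0012, -0.0035] 0.059
[-0.0011, -0.0072] 0.119
[-0.0007, -0.0108] 0.178
[-0.0, -0.0144] 0.237
[0.0009, -0.0179] 0.296
[0.0022, -0.0213] 0.356
[0.0037, -0.0246] 0.415
```

Emit:
move_arm:
  steps:
    - [0.0005,-0.004,0,0,0,0.059,0]
    - [0.0005,-0.0075,0,0,0,0.119,0]
    - [0.001,-0.0108,0,0,0,0.178,0]
    - [0.0015,-0.0144,0,0,0,0.237,0]
    - [0.0025,-0.0179,0,0,0,0.296,0]
    - [0.0035,-0.0213,0,0,0,0.356,0]
    - [0.005,-0.0246,0,0,0,0.415,0]
    - [0.005,-0.0246,0,0,0,0.415,0]

```text
time_s: 8.7
tcp_pos: [0.5016, -0.0333, 0.146]
tool_rot: [[-0.913, -0.408, 0.009], [-0.408, 0.913, -0.001], [-0.007, -0.005, -1.0]]
wrist_force: [0.5, 2.4, -1.5]
width: 0.0143
```

```bash
python3 arc.py
python3 - <<'E'
from workcell import arm,read_camera, camera_params
import numpy as np,cv2
from h import *
p,d=read_camera('top');np.savez('pics/t6.npz',p=p,d=d,**camera_params('top'))
c=camera_params('wrist');w,d=read_camera('wrist');np.savez('pics/w6.npz',p=w,d=d,**c)
C=np.array([.5404,-.0134])
for a in (44,38,32): print(a,proj(c,[np.r_[C+.045*np.array([-np.cos(np.radians(a)),np.sin(np.radians(a))]),.064]]))
cv2.imwrite('pics/w6.png',np.hstack([cv2.resize(w[110:260,245:395],(400,400)),cv2.resize(p[150:230,215:295],(400,400))]))
E
```

```text
t 8.7 tcp [ 0.5016 -0.0333  0.146 ] F [ 0.5  2.4 -1.5] M [ 0.64 -0.05  0.02] r 0.0436 ang -27.2 yaw 24.1 w 0.014269184009541734
44 [[386.41719262 253.4287415 ]]
38 [[383.92029632 247.87383516]]
32 [[380.75345068 242.56276559]]
```

View pics/w6.png

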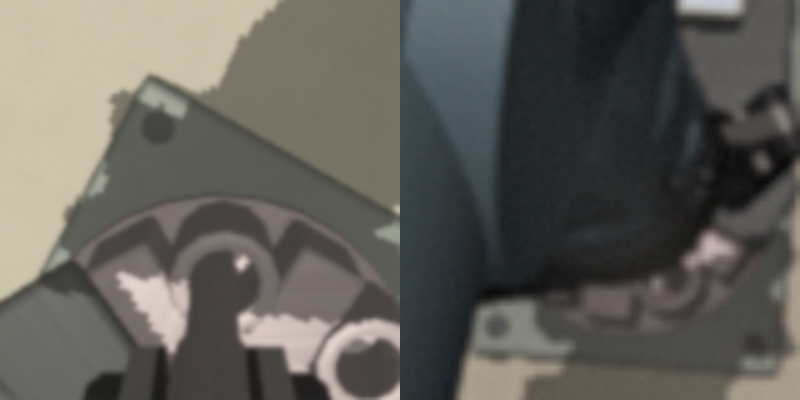

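Emit:
move_arm:
  steps:
    - [0.0005,0.0015,0.001,0,0,0,0]
    - [0.0005,0.002,0.016,0,0,-0.06,0]
    - [0.0005,0.002,0.034,0,0,-0.16,0]
    - [0.0005,0.002,0.046,0,0,-0.27,0]
    - [-0.005,0.017,0.046,0,0,-0.38,0]
    - [-0.004,0.031,0.046,0,0,-0.49,0]
    - [0.001,0.041,0.046,0,0,-0.6,0]
    - [0.004,0.047,0.046,0,0,-0.71,0]

```text
time_s: 9.47
tcp_pos: [0.5058, 0.0143, 0.1924]
tool_rot: [[-0.956, 0.294, 0.006], [0.294, 0.956, -0.008], [-0.008, -0.006, -1.0]]
wrist_force: [0.5, -0.9, -1.6]
width: 0.0146
```

```bash
python3 arc.py; python3 -c "
from h import *
c=load('pics/w6.npz');print(onplane(c,[(383.5,245.5)],.064))"
```

```text
t 9.4667 tcp [0.5058 0.0143 0.1924] F [ 0.5 -0.9 -1.6] M [0.01 0.01 0.02] r 0.0443 ang 38.7 yaw -17.1 w 0.014630172146593883
[[0.50344445 0.01320888 0.064     ]]
```

Emit:
move_arm:
  steps:
    - [-0.0005,-0.0005,0,0,0,-0.1,0]
    - [-0.0005,-0.0005,0,0,0,-0.2,0]
    - [-0.0005,-0.0005,0,0,0,-0.22,0]
    - [-0.0005,-0.0005,0,0,0,-0.22,0]
    - [-0.0005,-0.0005,0,0,0,-0.22,0]
    - [-0.0005,-0.0005,0,0,0,-0.22,0]
    - [-0.0005,-0.0005,0,0,0,-0.22,0]
    - [-0.0005,-0.0005,0,0,0,-0.22,0]

```text
time_s: 10.13
tcp_pos: [0.5053, 0.0137, 0.1925]
tool_rot: [[-0.869, 0.495, 0.004], [0.495, 0.869, -0.01], [-0.008, -0.007, -1.0]]
wrist_force: [-0.1, -0.5, -1.6]
width: 0.0148
```

```bash
python3 arc.py
python3 - <<'E'
from workcell import arm,read_camera, camera_params
import numpy as np,cv2
from h import *
s=arm.sense();t=s['tcp_pos'];z=np.array(s['tool_rot'])[:,2]
c=camera_params('wrist');w,d=read_camera('wrist');p2,_=read_camera('scene')
print('hole .064/.083',proj(c,[[.5035,.0132,.064],[.5035,.0132,.083]]),'foot',proj(c,[t+z*.109]))
cv2.imwrite('pics/w7.png',np.hstack([cv2.resize(w[150:250,275:375],(400,400),interpolation=cv2.INTER_CUBIC),cv2.resize(cv2.convertScaleAbs(p2[140:200,255:315],alpha=1.3),(400,400),interpolation=cv2.INTER_CUBIC)]))
E
```

```text
t 10.1333 tcp [0.5053 0.0137 0.1925] F [-0.1 -0.5 -1.6] M [0.03 0.02 0.02] r 0.0443 ang 37.7 yaw -29.7 w 0.014769597431036946
hole .064/.083 [[322.07051964 196.2237879 ]
 [321.86344738 203.02253575]] foot [[322.64863398 205.98233404]]
```

View pics/w7.png

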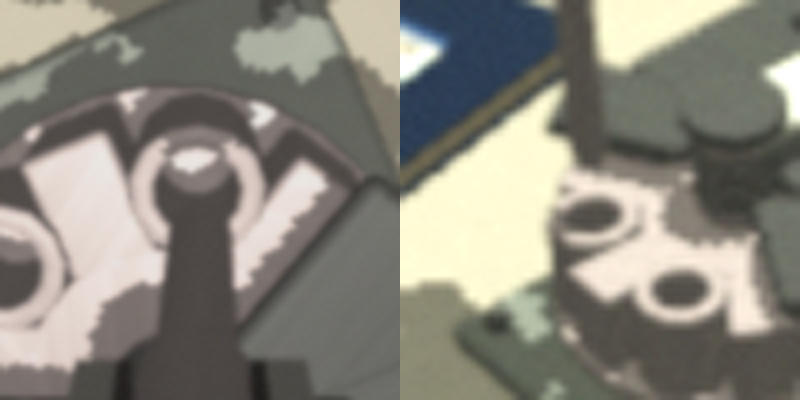

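Emit:
move_arm:
  steps:
    - [0,0,-0.006,0,0,0,0]
    - [0,0,-0.012,0,0,0,0]
    - [0,0,-0.018,0,0,0,0]
    - [0,0,-0.024,0,0,0,0]
    - [0,0,-0.03,0,0,0,0]
    - [0,0,-0.037,0,0,0,0]
    - [0,0,-0.044,0,0,0,0]
    - [0,0,-0.046,0,0,0,0]

```text
time_s: 10.9
tcp_pos: [0.5044, 0.0138, 0.1449]
tool_rot: [[-0.869, 0.495, 0.002], [0.495, 0.869, -0.009], [-0.006, -0.007, -1.0]]
wrist_force: [0.5, -1.2, -2.1]
width: 0.0145
```

```bash
python3 arc.py 0 4 7
```

```text
t 10.9 tcp [0.5044 0.0138 0.1449] F [ 0.5 -1.2 -2.1] M [0.03 0.03 0.01] r 0.0451 ang 37.1 yaw -29.7 w 0.01454865581313638
[-0.0023, -0.0035] 0.084
[-0.0043, -0.0071] 0.168
[-0.006, -0.0109] 0.252
[-0.0073, -0.0149] 0.336
[-0.0083, -0.0189] 0.42
[-0.0089, -0.023] 0.504
[-0.009, -0.0272] 0.588
```

Emit:
move_arm:
  steps:
    - [-0.0015,-0.0035,0,0,0,0.084,0]
    - [-0.0034,-0.0071,0,0,0,0.168,0]
    - [-0.005,-0.0109,0,0,0,0.252,0]
    - [-0.0063,-0.0149,0,0,0,0.336,0]
    - [-0.0073,-0.0189,0,0,0,0.42,0]
    - [-0.0079,-0.023,0,0,0,0.504,0]
    - [-0.008,-0.0272,0,0,0,0.588,0]
    - [-0.008,-0.0272,0,0,0,0.588,0]

```text
time_s: 11.57
tcp_pos: [0.4963, -0.0131, 0.1446]
tool_rot: [[-0.997, -0.071, 0.006], [-0.071, 0.997, -0.005], [-0.006, -0.006, -1.0]]
wrist_force: [1.7, 1.3, -2.0]
width: 0.0143
```

```bash
python3 arc.py -26 26 7
```

```text
t 11.5667 tcp [ 0.4963 -0.0131  0.1446] F [ 1.7  1.3 -2. ] M [ 0.51 -0.03 -0.  ] r 0.0441 ang 0.4 yaw 4.1 w 0.014260830199296163
[-0.0008, -0.003] 0.055
[-0.0005, -0.0059] 0.109
[-0.0001, -0.0088] 0.164
[0.0006, -0.0117] 0.219
[0.0014, -0.0145] 0.273
[0.0025, -0.0173] 0.328
[0.0037, -0.02] 0.383
```

Emit:
move_arm:
  steps:
    - [0,-0.003,0,0,0,0.055,0]
    - [0.0003,-0.0059,0,0,0,0.109,0]
    - [0.0008,-0.0088,0,0,0,0.164,0]
    - [0.0015,-0.0117,0,0,0,0.219,0]
    - [0.0023,-0.0145,0,0,0,0.273,0]
    - [0.0034,-0.0173,0,0,0,0.328,0]
    - [0.0046,-0.02,0,0,0,0.383,0]
    - [0.0046,-0.02,0,0,0,0.383,0]

```text
time_s: 12.23
tcp_pos: [0.501, -0.0327, 0.1446]
tool_rot: [[-0.899, -0.438, 0.008], [-0.438, 0.899, -0.001], [-0.007, -0.005, -1.0]]
wrist_force: [-0.5, 2.8, -0.9]
width: 0.0149
```

```bash
python3 arc.py -38 32 6
```

```text
t 12.2333 tcp [ 0.501  -0.0327  0.1446] F [-0.5  2.8 -0.9] M [0.61 0.05 0.01] r 0.0439 ang -26.1 yaw 26.0 w 0.014920027424146694
[-0.0003, -0.0019] 0.018
[0.0005, -0.0032] 0.035
[0.0013, -0.0046] 0.053
[0.0021, -0.0059] 0.07
[0.003, -0.0071] 0.088
[0.0039, -0.0084] 0.105
```

Emit:
move_arm:
  steps:
    - [0.0006,-0.001,0,0,0,0.015,0]
    - [0.0011,-0.002,0,0,0,0.03,0]
    - [0.0016,-0.003,0,0,0,0.04,0]
    - [0.0021,-0.004,0,0,0,0.05,0]
    - [0.0026,-0.005,0,0,0,0.06,0]
    - [0.003,-0.0055,0,0,0,0.07,0]
    - [0.003,-0.0055,0,0,0,0.07,0]
    - [0.003,-0.0055,0,0,0,0.07,0]

```text
time_s: 12.9
tcp_pos: [0.5036, -0.0378, 0.1445]
tool_rot: [[-0.866, -0.5, 0.007], [-0.5, 0.866, 0.0], [-0.007, -0.003, -1.0]]
wrist_force: [-1.1, 4.0, 0.8]
width: 0.0144
```

```bash
python3 arc.py
```

```text
t 12.9 tcp [ 0.5036 -0.0378  0.1445] F [-1.1  4.   0.8] M [ 1.31  0.5  -0.06] r 0.0442 ang -33.6 yaw 30.0 w 0.014442307513136944
```

Emit:
move_arm:
  steps:
    - [0.0006,-0.0008,0,0,0,0.01,0]
    - [0.0012,-0.0016,0,0,0,0.02,0]
    - [0.0018,-0.0024,0,0,0,0.03,0]
    - [0.002,-0.003,0,0,0,0.03,0]
    - [0.002,-0.003,0,0,0,0.03,0]
    - [0.002,-0.003,0,0,0,0.03,0]
    - [0.002,-0.003,0,0,0,0.03,0]
    - [0.002,-0.003,0,0,0,0.03,0]

```text
time_s: 13.57
tcp_pos: [0.5041, -0.0389, 0.1444]
tool_rot: [[-0.851, -0.526, 0.005], [-0.526, 0.851, 0.005], [-0.007, 0.002, -1.0]]
wrist_force: [-4.9, 8.4, 5.2]
width: 0.0145
```

```bash
python3 arc.py
```

```text
t 13.5667 tcp [ 0.5041 -0.0389  0.1444] F [-4.9  8.4  5.2] M [2.24 1.18 0.04] r 0.0444 ang -35.1 yaw 31.7 w 0.01452523444043533
```

Emit:
move_arm:
  steps:
    - [-0.0008,0.0012,0,0,0,0,0]
    - [-0.0008,0.0012,-0.001,0,0,0,0]
    - [-0.0008,0.0012,-0.001,0,0,0,0]
    - [-0.0008,0.0012,-0.001,0,0,0,20]
    - [-0.0008,0.0012,-0.001,0,0,0,40]
    - [-0.0008,0.0012,-0.001,0,0,0,100]
    - [-0.0008,0.0012,-0.001,0,0,0,100]
    - [-0.0008,0.0012,-0.001,0,0,0,100]

```text
time_s: 14.23
tcp_pos: [0.5036, -0.0381, 0.1434]
tool_rot: [[-0.851, -0.526, 0.005], [-0.526, 0.851, 0.004], [-0.007, 0.001, -1.0]]
wrist_force: [-0.4, -0.1, 0.6]
width: 0.0652
```

```bash
python3 arc.py
python3 - <<'E'
from workcell import read_camera, camera_params
import numpy as np,cv2
from h import *
c=camera_params('wrist');w,d=read_camera('wrist');np.savez('pics/w8.npz',p=w,d=d,**c)
C=np.array([.5404,-.0134])
for a in (36,32,28,-26,-30): print(a,proj(c,[np.r_[C+.045*np.array([-np.cos(np.radians(a)),np.sin(np.radians(a))]),.064]]))
cv2.imwrite('pics/w8.png',np.hstack([cv2.resize(w,(640,400)),]))
E
```

```text
t 14.2333 tcp [ 0.5036 -0.0381  0.1434] F [-0.4 -0.1  0.6] M [-0.01  0.   -0.02] r 0.0443 ang -33.9 yaw 31.7 w 0.06515404693854229
36 [[385.12729864 255.88650502]]
32 [[383.50324258 252.1431167 ]]
28 [[381.57576509 248.50009291]]
-26 [[332.24802274 218.4392075 ]]
-30 [[327.59214221 218.15276634]]
```

View pics/w8.png

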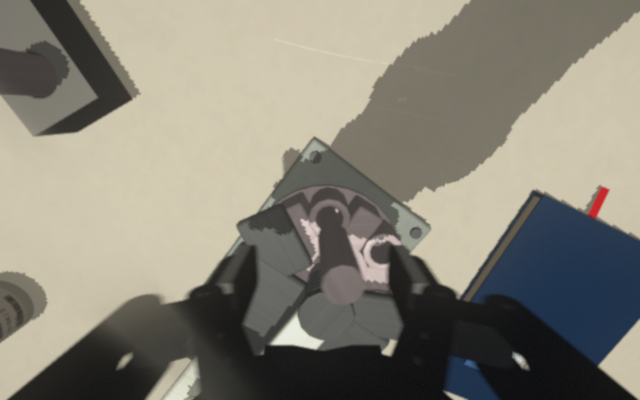

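Emit:
move_arm:
  steps:
    - [0,0,0,0,0,0,100]
    - [0,0,0.005,0,0,0,100]
    - [0,0,0.02,0,0,0,100]
    - [0,0,0.04,0,0,0,100]
    - [0,0,0.065,0,0,0,100]
    - [0,0,0.09,0,0,0,100]
    - [0,0,0.1,0,0,0,100]
    - [0,0,0.1,0,0,0,100]

```text
time_s: 14.95
tcp_pos: [0.5054, -0.0384, 0.2463]
tool_rot: [[-0.851, -0.526, 0.011], [-0.526, 0.851, 0.003], [-0.011, -0.003, -1.0]]
wrist_force: [0.7, -0.0, 0.3]
width: 0.0857
```

Emit:
move_arm:
  steps:
    - [-0.02,-0.02,0,0,0,0,100]
    - [-0.04,-0.05,0,0,0,0,100]
    - [-0.05,-0.08,0,0,0,0,100]
    - [-0.06,-0.11,0,0,0,0,100]
    - [-0.06,-0.13,0,0,0,0,100]
    - [-0.06,-0.14,0,0,0,0,100]
    - [-0.06,-0.14,0,0,0,0,100]
    - [-0.06,-0.14,0,0,0,0,100]

```text
time_s: 15.62
tcp_pos: [0.4451, -0.1779, 0.2453]
tool_rot: [[-0.851, -0.525, 0.01], [-0.525, 0.851, 0.005], [-0.011, -0.001, -1.0]]
wrist_force: [0.3, 0.9, 0.3]
width: 0.0854
```

Run:
```python
from workcell import read_camera
import numpy as np,cv2
p,d=read_camera('scene');t,d=read_camera('top')
cv2.imwrite('pics/f.png',np.hstack([cv2.resize(p[90:230,240:380],(400,400)),cv2.resize(t[150:230,215:295],(400,400))]))
```

```text
(no output)
```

View pics/f.png

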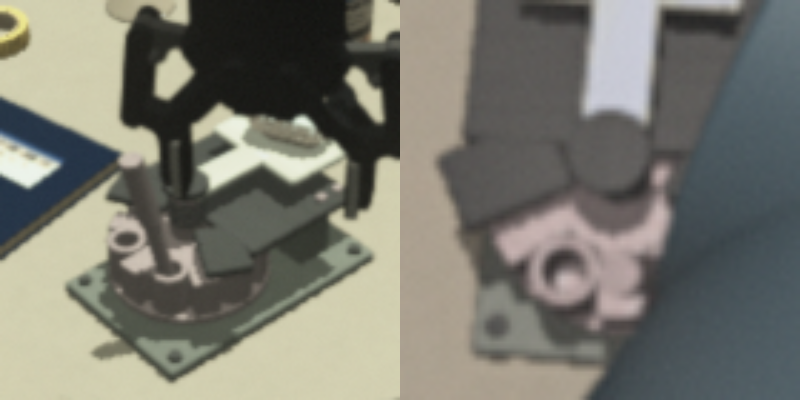

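Run:
```python
from h import *
from workcell import arm
t=load('pics/top.npz');P=onplane(t,[(215+165.5/5-.5,150+278.5/5-.5)],.064)[0];Q=onplane(t,[(243.8,200.8)],.064)[0]
C=np.array([.5410,-.0131])
print([np.degrees(np.arctan2(h[1]-C[1],-(h[0]-C[0]))) for h in (Q,P)])
print(arm.finish_job())
```

```text
[np.float64(46.28008283962246), np.float64(31.391495675145162)]
the job is handed in; nothing more can be done
None
```

I raised the jack's table to its upper stop, and the slim bar is left standing in the collar with the robot clear of it. The job was handed in at about 15.7 s of the 51 s allowed.

- **Sequence:** I took the slim bar from the rack and stood it in the first hole, then pushed counter-clockwise about 68°. I lifted it out, moved it to the next hole that had come into the cut-out, and pushed until the collar was against its stop. Then I eased the pressure, let go and backed the arm away.
- **Stop check:** in the last push I commanded 3.6 mm, but the bar moved only about 1.2 mm. The wrist force rose from about 3 N to about 11 N, which shows the stop was reached.
- **Angle check:** the pictures give about 135° of total turn, both from the wrist camera and from the top camera. I estimated about 133° was needed, so they agree within my roughly 2° reading error.
- **Final picture:** the bar stands in the hole, leaning slightly within its play, and the gripper is open and touching nothing. The height of the table was not measured directly; I inferred it from the collar being at its stop.

None of the checks failed. The cameras' position estimates for the same things differed by 2–6 mm, but both insertions went in freely.

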